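Clamp a converter module, run its test, free it again

TASK

The white converter module sits in the cradle of the bench locking clamp. Swing the clamp's handle all the way down until it locks over centre onto the module and, with it locked, press the long test bar at its middle so that both its ends go fully down together, then let it come back up. Finally flick the clamp's release lever down so that the handle springs open and the module lies free in its cradle; do not pull the handle open, and do not knock over the capacitor can that stands between the two.

Things in the scene. Friction and masses are not known exactly. Their poses are not given: they have to be found in the camera images.
- clamp: bench locking clamp screwed down: aluminium base 245 x 100 x 10 mm (own x -95 to +150), two dark cheek plates 99 mm high in its middle. Origin on the bench near under the handle's pivot; own x points from handle to jaw, y left, z up. Handle pivot (axis own y): x -10, y 0, z 85 mm. Release lever pivot (axis own x): x -70, y -36, z 64 mm.
- clamp_handle (a joint): handle with black rubber grip 20 x 20 mm, 158 mm long from its pivot towards own -x of the clamp. 0 = sprung open, raised 57 degrees; grows as it swings down; dead centre 0.88; 1.00 = level on its stop, locked (grip top 95 mm up). Takes up to about 6 N at the grip; let go before dead centre it springs open, past it it stays.
- handle_grip (a point): point on the upper face of the handle's rubber grip, 135 mm from the pivot and 10 mm above the bar's centre line; moves with the handle
- release_lever (a joint): cross lever on the clamp's right side (own -y) with a black rubber paddle 30 x 34 mm. 0 = rest, grows as the paddle is pressed down, stop at 0.40 (paddle 21 mm lower). Its nose meets the locked handle at about 0.05 and kicks it past dead centre by about 0.3; the handle then swings open by itself in about 1 s. Takes 2 to 6 N; springs back.
- release_paddle (a point): centre of the paddle's upper face, at rest at x = -70, y = -90, z = 72 mm in the clamp's frame
- clamp_pad: round black rubber foot, 22 mm across, on a sprung steel spindle at the end of the clamp's jaw; origin on its axis 8 mm above its lower face. It comes down on the middle of the module as the handle is swung down.
- dc_module: white converter module, 40 x 70 x 23 mm, loose in the cradle with its long side across the clamp (along own y of the clamp). Origin at the centre of its underside.
- cradle (a point): centre of the cradle's floor, 18 mm above the bench, at x = 115 mm in the clamp's frame; black walls round it 14 mm high
- bar_switch: test bar switch fixed to the bench: grey base 66 x 190 x 18 mm. Origin on the bench at its centre; own y along the bar, z up.
- bar_hinge (a joint): how far the test bar is pressed: 0 = up, 0.20 rad = bottomed (bar 7 mm lower); springs back. Bottoming it takes about 5 N at the bar.
- bar_mid (a point): middle of the test bar's upper face, 36 mm above the bench at rest: an aluminium bar 22 x 160 x 10 mm along own y of the switch. Pressed off the middle the bar rocks and the far end lags.
- bar_left (a point): upper face of the test bar 75 mm from its middle, at own +y of the switch; 36 mm above the bench at rest
- bar_right (a point): the same at own -y
- capacitor_can: upright dark blue capacitor can, 35 mm across, 47 mm tall, standing loose near the clamp; origin at the centre of its underside; to be left standing

How it is judged:
By the outcome, as a careful person would: the job done as asked, in the order asked, and still so for the second after the job is handed in, with the robot touching nothing.
It also fails if it takes over 58 s, if anything falls off the work surface, if the arm or the gripper's body presses on something with over 40 N, if the wrist force passes 120 N, or if a joint passes its speed limit or range.

ROBOT

A 7-joint arm with a two-finger parallel gripper is mounted at the origin on a cart in front of the work surface, level with it; the furniture and walls round the work are solid. World frame = base frame: x ahead of the robot, y to its left, z up, the work surface at z = 0. Lengths are in m, angles in rad, forces in N, time in s.
With the tool pointing down it reaches from about 0.35 to 0.9 m from the base axis. Payload 8.1 kg.
Tool frame: the origin (TCP) lies midway between the tips of the shut fingers; the grasp point (between the pads) lies 19 mm behind it; z points along the fingers, y is the line along which they close (so a half turn about z gives the same grasp; the last joint's range is limited). The gripper opens to 85 mm and grips with 20 to 120 N. Pads are 22 mm wide; open, the fingers measure 114 mm over their backs; the gripper's body (76 mm by 85 mm) begins 54 mm behind the grasp point. The pads swing forward as they close: fully open they stand 13 mm farther back than shut.
Start: joints at [1.038, 0.434, 0.025, 1.573, -0.012, 1.134, -0.075], TCP at [0.26, -0.568, 0.2] pointing down, gripper open.
Joint ranges: [-2.62, 2.62], [-0.44, 2.09], [-1.27, 1.32], [0.08, 2.57], [-1.32, 4.46], [0.12, 2], [-2.74, 2.74]. Speed limits (rad/s): [2.22, 2.22, 3.01, 3.01, 3.14, 3.14, 3.14].

INTERFACE

Orientations are given as a 3x3 rotation matrix whose columns are the frame's x, y, z axes.
In Python, from bench import manip gives the robot as it stands.
- The arm moves only by the shell command python3 -m handwheel 'ROWS' [OPENING] [FORCE]. ROWS is a JSON object of lists of equal length, an entry for each row: "translation": the shift along the world's x, y, z in m, a list of three; "spin": the turn about the world's z in rad. In form: {"translation": [[dx, dy, dz], ...], "spin": [spin, ...]}. A call has 1 to 12 rows; each row is the pose to reach, as a shift and turn from the pose commanded when the call began; what a row does not reach only later rows make up. A row lasts 1/8 s, in which the tool goes at most 62.5 mm and 10.7 degrees, less where a joint would pass 70% of its speed; a pose out of reach is approached as far as the arm can. A call with a gripper value outside its range is refused whole. OPENING is the closure, from 0 (fully open) to 1 (shut), set as the call begins (- or left out, the last holds). The fingers move at their own pace and stop on an object; FORCE is the grip in N (left out, the last holds). Time passes only in rows, so rows that repeat a pose let the fingers close. It gives the time, the measured TCP pose, the force, the opening and the grip force at its end, in the units of the state.
- manip.observe(): the state, without advancing time (a new reading comes with each control period).
- manip.capture(name): name is "scene" or "side" or "wrist"; returns the picture (480x640x3 uint8, red, green, blue); there is no depth.
- manip.camera_params(name): a dict with "fx", "fy", "cx", "cy" (pixels), "R" (3x3) and "t" (3): a world point X has camera coordinates R X + t. Camera axes: x right, y down, z forward; pixel columns grow to the right and rows downward; lengths in m; the calibration is good to about 2 mm. A picture is of the moment at which its call begins: read the wrist's pose just before it. camera_params takes no time and is no camera call; for the wrist camera it gives the pose at the moment of the call.
- manip.close_job(): hands the job in; it is judged then, once.
The state is a dict: "clock": time; "q": joint angles; "joint_vel": joint speeds; "effort": joint torques, N m; "eef_pos": TCP position; "tcp_rot": TCP orientation; "force": force on the tool from outside, world axes, zero at the start; "torque": the same for the moment, N m; "width": finger opening in m; "gripper_force": force on a finger pad.
Only numpy, scipy, OpenCV 4.12 (cv2) and the standard library are available. Lean on these libraries where they do the work, as an engineer would, in place of code of your own. Each camera call takes 0.05 s, during which the arm holds its last target. There are 200 camera calls.

## Working session

There is one attempt and no reset: what is moved stays moved. The work goes in short steps, Python scripts to look and compute and a shell command to move; the robot and the scene stay as the last step left them, time stands still between calls to the robot, and variables do not carry over. Pictures are saved under pics/ and viewed, at most 10 in all, crops included, and the job is handed in when it is done.

```bash
mkdir -p pics
cat > h.py <<'E'
import numpy as np, cv2
from bench import manip
def ray(c,u,v):
    R=np.array(c["R"]);t=np.array(c["t"])
    d=R.T@np.array([(u-c["cx"])/c["fx"],(v-c["cy"])/c["fy"],1]);return -R.T@t,d
def onz(c,u,v,z):
    o,d=ray(c,u,v);return o+d*(z-o[2])/d[2]
def proj(c,X):
    p=np.array(c["R"])@np.array(X)+np.array(c["t"]);return c["fx"]*p[0]/p[2]+c["cx"],c["fy"]*p[1]/p[2]+c["cy"]
def tri(a,b):
    (o1,d1),(o2,d2)=a,b
    s=np.linalg.lstsq(np.c_[d1,-d2],o2-o1,rcond=None)[0]
    p,q=o1+d1*s[0],o2+d2*s[1];return (p+q)/2,np.linalg.norm(p-q)
E
python3 - <<'E'
from h import *
for n in("scene","side"):
    im=manip.capture(n);cv2.imwrite(f"pics/{n}0.png",im[:,:,::-1]);c=manip.camera_params(n)
    print(n,-np.array(c["R"]).T@np.array(c["t"]),c["fx"])
print(manip.observe()["tcp_rot"])
E
```

```text
scene [-0.50071875  0.80146413  0.83624488] 586.6367056952604
side [ 0.49977596 -0.99228393  0.69159375] 462.85089286648093
[[ 9.09083205e-01  4.16613925e-01 -7.51679582e-04]
 [ 4.16614574e-01 -9.09082330e-01  1.27029757e-03]
 [-1.54114972e-04 -1.46796685e-03 -9.99998911e-01]]
```

View pics/scene0.png

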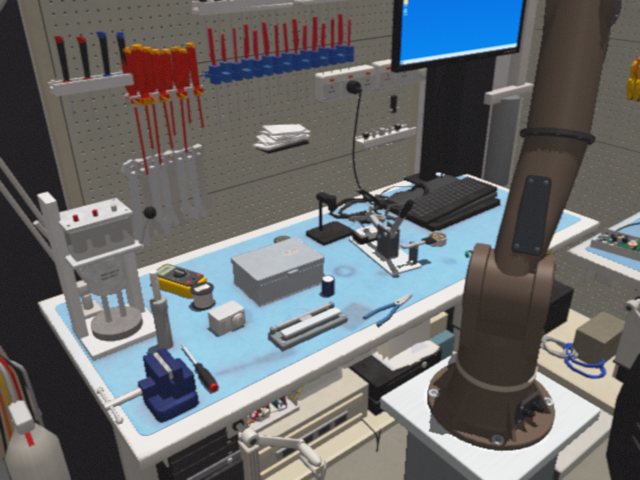

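View pics/side0.png

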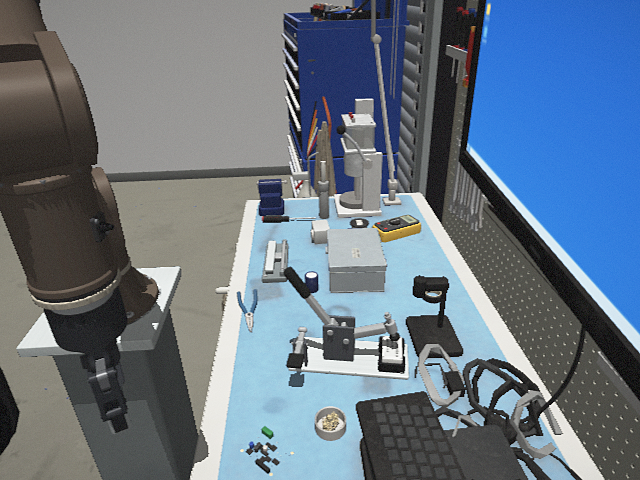

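The scene view shows the clamp near (390,245), bar switch (308,325) and can (327,285). In the side view the clamp is near (350,355), its grip at (292,272), the paddle at (297,360), the bar at (275,260) and the can at (311,281). I'll enlarge both.

Run:
```python
from h import *
a=cv2.imread("pics/scene0.png")[180:360,250:470];b=cv2.imread("pics/side0.png")[225:405,220:440]
cv2.imwrite("pics/sc1.png",cv2.resize(a,(792,594//1),interpolation=cv2.INTER_CUBIC) if 0 else cv2.resize(a,None,fx=3.3,fy=3.3,interpolation=cv2.INTER_CUBIC))
cv2.imwrite("pics/si1.png",cv2.resize(b,None,fx=3.3,fy=3.3,interpolation=cv2.INTER_CUBIC))
```

```text
(no output)
```

View pics/sc1.png

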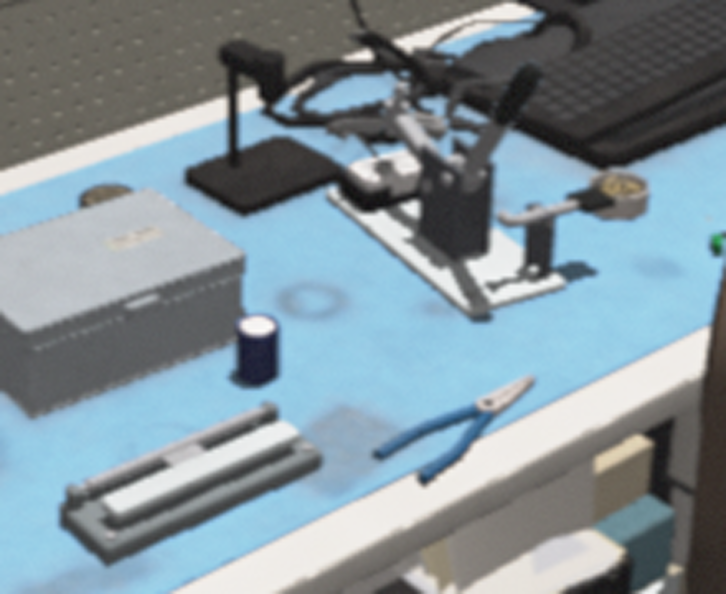

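View pics/si1.png

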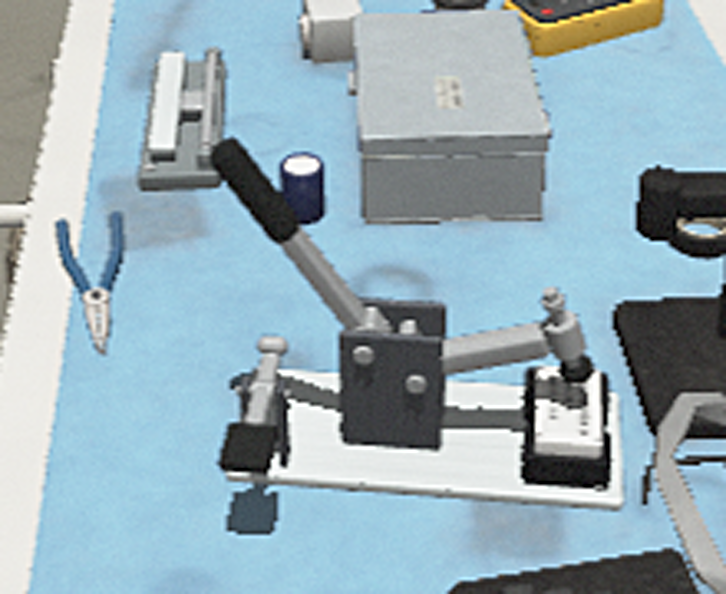

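The crops show:
- **Clamp:** base corners are visible in both crops. Paddle at side crop (248,445) and scene crop (597,200). Grip end at side (225,152) and scene (527,75).
- **Bar:** light bar at side (166,100) and scene (202,468).
- **Can:** top at side (302,162) and scene (258,325).

Run:
```python
from h import *
S=manip.camera_params("scene");D=manip.camera_params("side")
s=lambda u,v:(250+u/3.3,180+v/3.3)
d=lambda u,v:(220+u/3.3,225+v/3.3)
def T(n,a,b): p,e=tri(ray(S,*s(*a)),ray(D,*d(*b)));print(n,p.round(4),round(e,4))
T("paddle",(597,200),(247,445));T("can top",(258,325),(302,162));T("griptip",(530,75),(226,150))
T("bar nearR end",(292,428),(160,148));T("bar far end",(112,508),(173,53));T("bar mid",(202,468),(166,100))
T("module",(385,172),(570,400))
for n,c,f,p,z in[("sc -x+y",S,s,(478,312),.01),("sc -x-y",S,s,(565,281),.01),("sc +x+y",S,s,(332,190),.01),("sd +x-y",D,d,(620,500),.01),("sd -x-y",D,d,(226,474),.01),("sd +x+y",D,d,(618,392),.01),
 ("sd paddle",D,d,(247,440),.072),("sd bar near",D,d,(160,148),.036),("sd bar far",D,d,(173,53),.036),("sc barR",S,s,(292,428),.036),("sc barL",S,s,(112,508),.036),("can",D,d,(302,162),.047)]:
    print(n,onz(c,*f(*p),z).round(4))
```

```text
paddle [ 0.4733 -0.3278  0.068 ] 0.0057
can top [0.5201 0.0023 0.0471] 0.0023
griptip [ 0.4707 -0.2343  0.2111] 0.003
bar nearR end [0.4082 0.0583 0.0326] 0.0001
bar far end [0.4129 0.2155 0.0325] 0.0024
bar mid [0.4106 0.138  0.031 ] 0.0015
module [ 0.6758 -0.2688  0.034 ] 0.0037
sc -x+y [ 0.4678 -0.1889  0.01  ]
sc -x-y [ 0.4582 -0.2819  0.01  ]
sc +x+y [ 0.7114 -0.2373  0.01  ]
sd +x-y [ 0.6965 -0.33    0.01  ]
sd -x-y [ 0.4601 -0.2875  0.01  ]
sd +x+y [ 0.7166 -0.2357  0.01  ]
sd paddle [ 0.4758 -0.3255  0.072 ]
sd bar near [0.4086 0.0528 0.036 ]
sd bar far [0.4141 0.2108 0.036 ]
sc barR [0.4044 0.0614 0.036 ]
sc barL [0.4073 0.2181 0.036 ]
can [0.5209 0.0039 0.047 ]
```

```bash
python3 -m handwheel '{"translation": [[0,0,0.05],[0,0,0.1],[0.03,0.045,0.1],[0.065,0.09,0.1],[0.1,0.14,0.1],[0.135,0.185,0.1],[0.17,0.235,0.1],[0.2,0.28,0.1],[0.225,0.31,0.1],[0.236,0.327,0.1],[0.236,0.327,0.1],[0.236,0.327,0.1]], "spin": [0,0,-0.1,-0.2,-0.3,-0.4,-0.5,-0.6,-0.62,-0.62,-0.62,-0.62]}' 1 40
python3 - <<'E'
from h import *
o=manip.observe();c=manip.camera_params("wrist");im=manip.capture("wrist");cv2.imwrite("pics/w1.png",im[:,:,::-1])
print(o["eef_pos"],o["tcp_rot"],o["force"])
O=np.array([.558,-.253])
for n,p in[("paddle",(-70,-90,72)),("gripend",(-96,0,217)),("pivot",(-10,0,85)),("can",None)]:
    if p:
        x,y,z=np.array(p)/1000;X=(O[0]+.982*x+.19*y,O[1]-.19*x+.982*y,z)
    else: X=(.52,.003,.047)
    print(n,np.round(proj(c,X)))
print(np.round(proj(manip.camera_params("wrist"),o["eef_pos"])))
E
```

```text
clock: 1.6
eef_pos: [0.4955, -0.2424, 0.2998]
tcp_rot: [[0.982, -0.19, -0.001], [-0.19, -0.982, -0.001], [-0.001, 0.001, -1.0]]
force: [0.0, -0.3, 1.0]
width: -0.0003
gripper_force: 0.0
[ 0.49553332 -0.24242751  0.2998272 ] [[ 9.81692202e-01 -1.90472317e-01 -8.46459398e-04]
 [-1.90472793e-01 -9.81692336e-01 -5.22244924e-04]
 [-7.31489503e-04  6.73911256e-04 -9.99999505e-01]] [ 0.00330925 -0.30680677  0.98307966]
paddle [411. 200.]
gripend [315. 285.]
pivot [316. 136.]
can [ 77. 211.]
[316. 291.]
```

View pics/w1.png

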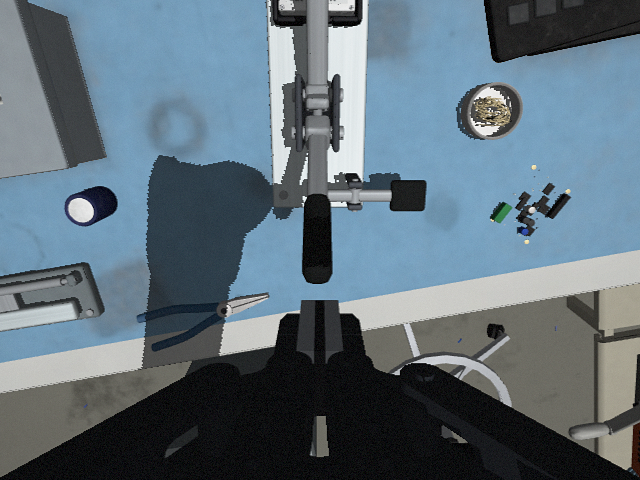

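The wrist view shows the grip end at (317,280), against a predicted (315,285). The paddle is at (408,195), against (411,200), so the clamp pose is good to a few mm. The can stands clear at (90,205). Next I swing the handle along its arc.

```bash
python3 -m handwheel '{"translation": [[0.006,-0.001,-0.05],[0.006,-0.001,-0.085],[0.006,-0.001,-0.1],[0.002,0,-0.108],[-0.005,0.001,-0.113],[-0.011,0.002,-0.117],[-0.016,0.003,-0.121],[-0.024,0.0045,-0.129],[-0.031,0.006,-0.137],[-0.038,0.007,-0.145],[-0.038,0.007,-0.145]], "spin": [0,0,0,0,0,0,0,0,0,0,0]}'
python3 - <<'E'
from h import *
im=manip.capture("side")[225:405,220:440];cv2.imwrite("pics/si2.png",cv2.resize(im[:,:,::-1],None,fx=3.3,fy=3.3))
E
```

```text
clock: 3.02
eef_pos: [0.4572, -0.2339, 0.1542]
tcp_rot: [[0.982, -0.189, -0.002], [-0.189, -0.982, 0.001], [-0.002, -0.0, -1.0]]
force: [0.1, 0.6, -0.3]
width: 0.0004
gripper_force: 0.0
```

View pics/si2.png

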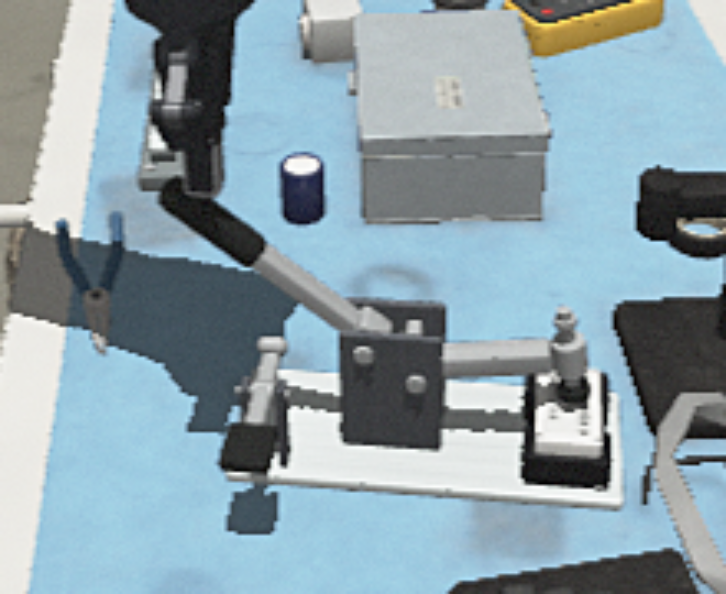

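The fingertips ride on the grip, with the contact at crop (200,190), and the handle is about halfway down. The pad at (573,385) is coming onto the module. I continue to lock.

```bash
python3 -m handwheel '{"translation": [[-0.006,0.001,-0.01],[-0.011,0.002,-0.019],[-0.015,0.003,-0.028],[-0.017,0.003,-0.036],[-0.019,0.004,-0.043],[-0.02,0.004,-0.05],[-0.021,0.004,-0.055],[-0.022,0.004,-0.06],[-0.022,0.004,-0.063],[-0.022,0.004,-0.065],[-0.022,0.004,-0.065]], "spin": [0,0,0,0,0,0,0,0,0,0,0]}'
```

```text
clock: 4.45
eef_pos: [0.4364, -0.2302, 0.09]
tcp_rot: [[0.982, -0.189, -0.0], [-0.189, -0.982, -0.0], [-0.0, 0.0, -1.0]]
force: [-1.2, -0.0, 1.3]
width: 0.0002
gripper_force: 0.8
```

```bash
python3 -m handwheel '{"translation": [[0,0,-0.004],[0,0,-0.004]], "spin": [0,0]}'
python3 -m handwheel '{"translation": [[0,0,0.05],[0,0,0.1],[0,0,0.12],[0,0,0.12]], "spin": [0,0,0,0]}'
python3 - <<'E'
from h import *
im=manip.capture("side")[225:405,220:440]
w=manip.capture("wrist");c=manip.camera_params("wrist")
b=cv2.resize(im,None,fx=2,fy=2);a=cv2.resize(w[:360],(int(640*1),360))
a=a[:,140:500];cv2.imwrite("pics/m3.png",np.hstack([b,a])[:,:,::-1])
E
```

```text
clock: 4.7
eef_pos: [0.4366, -0.2303, 0.0858]
tcp_rot: [[0.982, -0.189, 0.0], [-0.189, -0.982, -0.0], [0.0, 0.0, -1.0]]
force: [0.7, -0.6, 1.9]
width: 0.0
gripper_force: 0.6
clock: 5.2
eef_pos: [0.4375, -0.2306, 0.2075]
tcp_rot: [[0.982, -0.189, 0.003], [-0.189, -0.982, -0.001], [0.003, 0.001, -1.0]]
force: [0.1, -0.5, 0.1]
width: -0.0001
gripper_force: 0.0
```

View pics/m3.png

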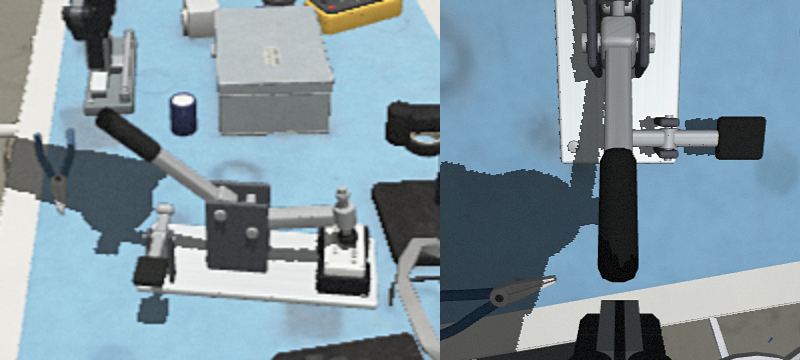

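The handle is not down: its end is at left-panel (102,112), the same pixel as before. I'll check whether it is still moving and where it is.

```bash
python3 -m handwheel '{"translation": [[0,0,0.03],[0,0,0.06],[0,0,0.06],[0,0,0.06],[0,0,0.06],[0,0,0.06]], "spin": [0,0,0,0,0,0]}'
python3 - <<'E'
from h import *
im=manip.capture("side")[225:405,220:440]
s=manip.capture("scene")[180:300,330:440];
b=cv2.resize(im,None,fx=2,fy=2);a=cv2.resize(s,None,fx=3,fy=3)
cv2.imwrite("pics/m4.png",np.hstack([b,a])[:,:,::-1])
E
```

```text
clock: 6.05
eef_pos: [0.436, -0.23, 0.2652]
tcp_rot: [[0.982, -0.189, -0.001], [-0.189, -0.982, 0.001], [-0.001, -0.0, -1.0]]
force: [0.1, 0.0, -0.3]
width: 0.0002
gripper_force: 0.0
```

View pics/m4.png

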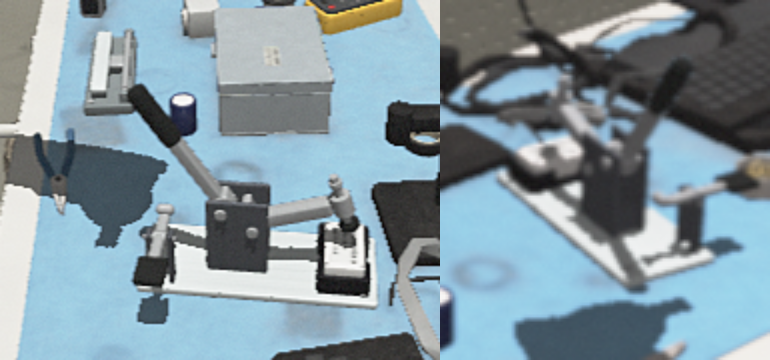

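Run:
```python
from h import *
D=manip.camera_params("side");O=np.array([.558,-.253,0]);ex=np.array([.982,-.19,0]);ey=np.array([.19,.982,0])
def own(u,v):
    o,d=ray(D,u,v);s=((O-o)@ey)/(d@ey);p=o+s*d-O;return (p@ex*1000).round(1),(p[2]*1000).round(1)
f=lambda k,u,v:own(220+u/k,225+v/k)
print("open now tip",f(2,138,92),"stage1 tip",f(3.3,172,192),"grip lower-left edge top",f(3.3,262,248),"finger bottom",f(3.3,190,192),f(3.3,212,192), "pivot",f(3.3,365,355))
```

```text
open now tip (np.float64(-86.8), np.float64(212.4)) stage1 tip (np.float64(-122.3), np.float64(181.9)) grip lower-left edge top (np.float64(-69.7), np.float64(144.7)) finger bottom (np.float64(-111.4), np.float64(182.6)) (np.float64(-98.0), np.float64(183.5)) pivot (np.float64(-8.3), np.float64(67.1))
```

Run:
```python
from h import *
D=manip.camera_params("side")
for P in[(.4572,-.2339,.1542),(.4572,-.2339,.20),(.446,-.2317,.1542),(.468,-.236,.1542)]:
    u,v=proj(D,P);print(P,round((u-220)*3.3),round((v-225)*3.3))
o=manip.observe();P=o["eef_pos"];S=manip.camera_params("scene");print(P,proj(D,P),proj(S,P))
im=manip.capture("side");u,v=map(int,proj(D,P));a=cv2.resize(im[v-60:v+40,u-50:u+50],(400,400))
s=manip.capture("scene");u,v=map(int,proj(S,P));b=cv2.resize(s[v-60:v+40,u-50:u+50],(400,400))
for i in(a,b):cv2.drawMarker(i,(200,240),(255,0,0),0,12,1)
cv2.imwrite("pics/m5.png",np.hstack([a,b])[:,:,::-1])
```

```text
(0.4572, -0.2339, 0.1542) 207 232
(0.4572, -0.2339, 0.2) 202 169
(0.446, -0.2317, 0.1542) 189 231
(0.468, -0.236, 0.1542) 225 233
[ 0.43622967 -0.23009625  0.26559404] (np.float64(267.88255992618207), np.float64(246.28316134400185)) (np.float64(420.04078978577706), np.float64(187.3004975516799))
```

View pics/m5.png

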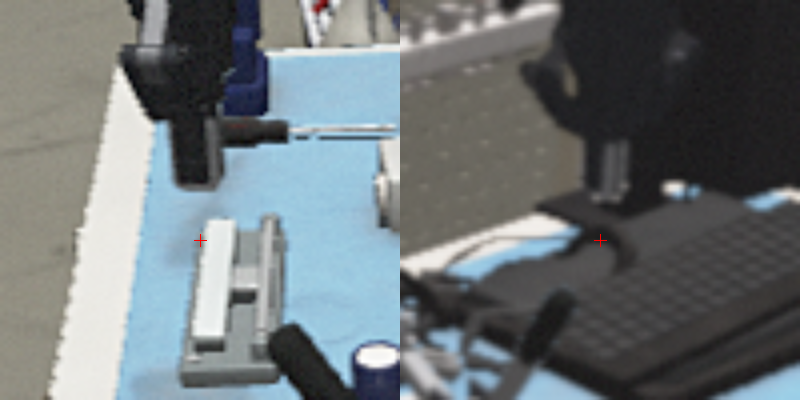

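Both views show the fingertips well above the projected TCP: side crop (198,186) against the marker at (200,240), scene crop (608,200) against (600,240). I'll triangulate the real tip.

Run:
```python
from h import *
S=manip.camera_params("scene");D=manip.camera_params("side")
u,v=217,186;u2,v2=370,127
p,e=tri(ray(D,217+198/4,186+184/4),ray(S,370+206/4,127+198/4));print("tip",p,e)
R=manip.observe()["tcp_rot"];print("tool-frame offset",np.array(R).T@(p-manip.observe()["eef_pos"]))
c=manip.camera_params("wrist");q=manip.observe()["eef_pos"]
for dz in(0,.015,.03):print(dz,proj(c,q+[0,0,dz]),proj(c,q+np.array([.011*.98,-.011*.19,dz])))
w=manip.capture("wrist").astype(int).sum(2)
print(w[270:330:4,318])
```

```text
tip [ 0.43540599 -0.23061628  0.29545838] 0.001884021924211202
tool-frame offset [-0.00082192  0.00059068 -0.02960885]
0 (np.float64(317.03893010659664), np.float64(290.9464039904505)) (np.float64(317.0292367813785), np.float64(267.50123870526966))
0.015 (np.float64(316.8859510782161), np.float64(306.03679975108895)) (np.float64(316.8724922106249), np.float64(280.89832594236316))
0.03 (np.float64(316.70527243420355), np.float64(323.8595841713476)) (np.float64(316.6867692616361), np.float64(296.7722189746521))
[535 621 620 636 628 615 623 637  30   0  35  33   5  47  30]
```

The real tips sit 29.5 mm behind the reported TCP along the tool axis. The two views agree to 2 mm, and the wrist view fits. So the tip only reached z ≈ 0.115, short of dead centre. I redo the arc with that offset.

```bash
python3 -m handwheel '{"translation": [[0.04,-0.008,0],[0.067,-0.013,0],[0.067,-0.013,-0.05],[0.067,-0.013,-0.085],[0.064,-0.0125,-0.095],[0.057,-0.011,-0.103],[0.05,-0.01,-0.11],[0.043,-0.008,-0.116],[0.035,-0.007,-0.124],[0.028,-0.006,-0.132],[0.021,-0.004,-0.14]], "spin": [0,0,0,0,0,0,0,0,0,0,0]}'
python3 -m handwheel '{"translation": [[-0.005,0.001,-0.01],[-0.01,0.002,-0.02],[-0.014,0.003,-0.029],[-0.017,0.003,-0.036],[-0.019,0.004,-0.043],[-0.02,0.004,-0.05],[-0.021,0.004,-0.055],[-0.021,0.004,-0.059],[-0.021,0.004,-0.062],[-0.021,0.004,-0.064],[-0.021,0.004,-0.064]], "spin": [0,0,0,0,0,0,0,0,0,0,0]}'
```

```text
clock: 7.68
eef_pos: [0.457, -0.2342, 0.1255]
tcp_rot: [[0.982, -0.189, 0.0], [-0.189, -0.982, -0.0], [0.0, 0.0, -1.0]]
force: [0.8, -0.7, 0.5]
width: 0.0001
gripper_force: 0.5
clock: 9.05
eef_pos: [0.4363, -0.2302, 0.0636]
tcp_rot: [[0.982, -0.189, 0.0], [-0.189, -0.982, -0.0], [0.0, 0.0, -1.0]]
force: [-7.4, 3.6, 25.6]
width: 0.0001
gripper_force: 12.4
```

```bash
python3 -m handwheel '{"translation": [[0,0,0.04],[0,0,0.1],[0,0,0.14],[-0.005,0.06,0.14],[-0.01,0.12,0.14],[-0.015,0.18,0.14],[-0.02,0.24,0.14],[-0.025,0.3,0.14],[-0.027,0.35,0.14],[-0.027,0.367,0.14],[-0.027,0.367,0.14],[-0.027,0.367,0.14]], "spin": [0,0,0,0.05,0.1,0.15,0.16,0.16,0.16,0.16,0.16,0.16]}'
python3 - <<'E'
from h import *
c=manip.camera_params("wrist");w=manip.capture("wrist");d=manip.capture("side")
cv2.imwrite("pics/w6.png",w[:,:,::-1])
hsv=cv2.cvtColor(w,cv2.COLOR_RGB2HSV)
m=((hsv[...,1]<40)&(hsv[...,2]>170)).astype(np.uint8)
n,l,st,ce=cv2.connectedComponentsWithStats(m)
for i in range(1,n):
    if st[i,4]>300:
        r=cv2.minAreaRect(np.argwhere(l==i)[:,::-1].astype(np.float32));print(st[i],ce[i].round(),onz(c,*r[0],.036).round(4),r)
print("expect",proj(c,(.409,.1365,.036)))
a=cv2.resize(w,(480,360));b=cv2.resize(d[225:405,220:380],(320,360));cv2.imwrite("pics/m6.png",np.hstack([a,b])[:,:,::-1])
E
```

```text
clock: 10.55
eef_pos: [0.4094, 0.1356, 0.2019]
tcp_rot: [[1.0, -0.031, -0.0], [-0.031, -1.0, -0.001], [-0.0, 0.001, -1.0]]
force: [-0.6, -0.4, -0.2]
width: 0.0
gripper_force: 0.0
[  51    0  111   45 4202] [105.  20.] [0.5497 0.2826 0.036 ] ((106.0, 22.0), (44.0, 110.0), 90.0)
[ 484   33   36   39 1109] [501.  52.] [ 0.521  -0.0024  0.036 ] ((501.5, 52.0), (38.0, 35.0), 90.0)
[242 160 177   3 475] [334. 161.] [0.4462 0.1247 0.036 ] ((330.0, 161.0), (2.0, 176.0), 90.0)
[299 167  36  24 815] [316. 179.] [0.4328 0.1358 0.036 ] ((316.5, 178.5), (23.0, 35.0), 90.0)
[ 294  193  128   25 2215] [369. 204.] [0.4103 0.1033 0.036 ] ((357.5, 205.0), (24.0, 127.0), 90.0)
[574 228  66  22 713] [602. 237.] [ 0.3765 -0.1032  0.036 ] ((606.7769775390625, 237.21542358398438), (18.23310661315918, 66.23455047607422), 82.87498474121094)
[  280   257   360    51 13271] [465. 283.] [0.3396 0.0158 0.036 ] ((460.0548400878906, 282.64337158203125), (42.37350845336914, 359.2259826660156), 88.33971405029297)
[   0  271  195   47 7384] [ 90. 294.] [0.3396 0.3289 0.036 ] ((96.40441131591797, 293.4520568847656), (41.77955627441406, 194.0924072265625), 88.33971405029297)
[501 304  13  57 356] [507. 333.] [ 0.291 -0.029  0.036] ((506.8597717285156, 331.73779296875), (56.43050765991211, 7.067617416381836), 83.6598129272461)
[ 497  360  114   93 2580] [564. 397.] [ 0.2247 -0.0857  0.036 ] ((560.6116333007812, 393.16412353515625), (128.02899169921875, 65.75083923339844), 37.34934997558594)
expect (np.float64(316.5615902869729), np.float64(207.86726911579564))
```

View pics/m6.png

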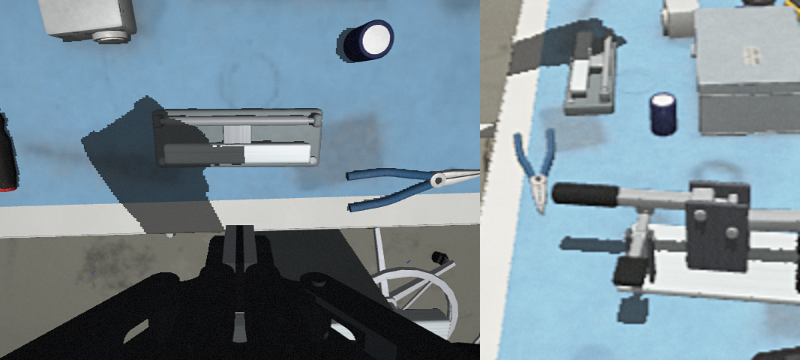

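The handle is level and locked, with the grip at right panel (585,195). The bar lies at left panel x 163–313, y 143–164, half in shadow, and the can is standing. I'll refine the bar ends along its row.

Run:
```python
from h import *
c=manip.camera_params("wrist");w=cv2.imread("pics/w6.png")
r=w[200:210].astype(int).mean((0));print([tuple(x.astype(int)) for x in r[204:232:2]],[tuple(x.astype(int)) for x in r[408:432:2]])
col=w[:,300:330].astype(int).mean((1,2));print(col[184:226:2].astype(int))
for u in(216,218,220,420,422):print(u,onz(c,u,205,.036))
```

```text
[(np.int64(69), np.int64(59), np.int64(45)), (np.int64(67), np.int64(57), np.int64(46)), (np.int64(47), np.int64(46), np.int64(42)), (np.int64(51), np.int64(50), np.int64(46)), (np.int64(50), np.int64(50), np.int64(46)), (np.int64(50), np.int64(48), np.int64(45)), (np.int64(49), np.int64(48), np.int64(44)), (np.int64(54), np.int64(52), np.int64(49)), (np.int64(80), np.int64(79), np.int64(75)), (np.int64(86), np.int64(85), np.int64(81)), (np.int64(86), np.int64(84), np.int64(81)), (np.int64(86), np.int64(84), np.int64(80)), (np.int64(85), np.int64(84), np.int64(79)), (np.int64(86), np.int64(85), np.int64(81))] [(np.int64(241), np.int64(240), np.int64(236)), (np.int64(242), np.int64(240), np.int64(236)), (np.int64(225), np.int64(223), np.int64(214)), (np.int64(120), np.int64(118), np.int64(111)), (np.int64(133), np.int64(130), np.int64(121)), (np.int64(134), np.int64(131), np.int64(122)), (np.int64(144), np.int64(140), np.int64(131)), (np.int64(143), np.int64(140), np.int64(130)), (np.int64(129), np.int64(126), np.int64(118)), (np.int64(118), np.int64(109), np.int64(96)), (np.int64(154), np.int64(137), np.int64(117)), (np.int64(152), np.int64(137), np.int64(116))]
[184 184 184 189  95 220 106 107 105 101 104 104 104  99  99  97  87  91
 124  93 163]
216 [0.41414672 0.21761508 0.036     ]
218 [0.41409376 0.21599812 0.036     ]
220 [0.4140408  0.21438114 0.036     ]
420 [0.40874151 0.05257486 0.036     ]
422 [0.40868848 0.05095572 0.036     ]
```

```bash
python3 -m handwheel '{"translation": [[0.001,0.001,-0.06],[0.001,0.001,-0.12],[0.001,0.001,-0.17],[0.001,0.001,-0.188],[0.001,0.001,-0.194],[0.001,0.001,-0.197],[0.001,0.001,-0.199],[0.001,0.001,-0.201],[0.001,0.001,-0.202]], "spin": [0,0,0,0,0,0,0,0,0]}'
python3 -m handwheel '{"translation": [[0,0,-0.001],[0,0,-0.0015],[0,0,-0.0015]], "spin": [0,0,0]}'
```

```text
clock: 11.78
eef_pos: [0.4104, 0.1377, 0.0004]
tcp_rot: [[1.0, -0.03, 0.0], [-0.03, -1.0, -0.0], [0.0, 0.0, -1.0]]
force: [-2.6, -1.4, 5.5]
width: -0.0003
gripper_force: 2.8
clock: 12.15
eef_pos: [0.4104, 0.1378, -0.0011]
tcp_rot: [[1.0, -0.03, 0.0], [-0.03, -1.0, -0.0], [0.0, 0.0, -1.0]]
force: [-2.3, -1.0, 8.3]
width: 0.0001
gripper_force: 4.7
```

```bash
python3 -m handwheel '{"translation": [[0,0,-0.001],[0,0,-0.002],[0,0,-0.002],[0,0,-0.002]], "spin": [0,0,0,0]}'
```

```text
clock: 12.65
eef_pos: [0.4105, 0.1378, -0.0021]
tcp_rot: [[1.0, -0.03, 0.001], [-0.03, -1.0, -0.001], [0.001, 0.0, -1.0]]
force: [-7.7, -3.5, 30.6]
width: -0.0002
gripper_force: 15.8
```

The bar bottomed firmly: 30 N with the tip 7 mm or more down, pressed within about 1 mm of the middle. Next I let it up and go over to the paddle.

```bash
python3 -m handwheel '{"translation": [[0,0,0.02],[0,0,0.07],[0,0,0.13],[0,0,0.19],[0.01,-0.06,0.2],[0.02,-0.12,0.2],[0.03,-0.18,0.2],[0.04,-0.24,0.2],[0.05,-0.3,0.2],[0.06,-0.36,0.2],[0.063,-0.42,0.2],[0.063,-0.47,0.2]], "spin": [0,0,0,0,-0.05,-0.1,-0.16,-0.16,-0.16,-0.16,-0.16,-0.16]}'
python3 -m handwheel '{"translation": [[0,0,0],[0,0,0]], "spin": [0,0]}'
python3 - <<'E'
from h import *
c=manip.camera_params("wrist");w=manip.capture("wrist");cv2.imwrite("pics/w7.png",w[:,:,::-1])
m=((w.max(2)<60)).astype(np.uint8);m[290:]=0
n,l,st,ce=cv2.connectedComponentsWithStats(m)
for i in range(1,n):
    if st[i,4]>300:print(st[i],ce[i].round(),onz(c,*ce[i],.072).round(4))
print("expect",proj(c,(.474,-.328,.072)))
b=cv2.imread("pics/m4.png");d=manip.capture("side")
g=d[270:345,230:345].astype(int).sum(2);print("grip dark px",np.argwhere(g<100)[:,::-1].min(0)+[230,270],np.argwhere(g<100)[:,::-1].max(0)+[230,270])
E
```

```text
clock: 14.15
eef_pos: [0.4734, -0.3349, 0.1965]
tcp_rot: [[0.982, -0.19, 0.001], [-0.19, -0.982, -0.001], [0.001, 0.001, -1.0]]
force: [0.9, 0.7, -0.2]
width: 0.0002
gripper_force: 0.0
clock: 14.4
eef_pos: [0.4735, -0.3316, 0.1963]
tcp_rot: [[0.982, -0.189, 0.0], [-0.189, -0.982, 0.001], [-0.0, -0.001, -1.0]]
force: [-0.1, 0.4, 0.2]
width: -0.0
gripper_force: 0.0
[ 412    0  227   40 4965] [494.  13.] [ 0.5836 -0.4649  0.072 ]
[ 191   50   38  110 2360] [211. 105.] [ 0.5643 -0.2769  0.072 ]
[ 136   52   31  109 1346] [151.  97.] [ 0.5766 -0.2396  0.072 ]
[423  72  39  63 369] [451.  97.] [ 0.5395 -0.4341  0.072 ]
[228 185  57  28 547] [247. 198.] [ 0.4988 -0.2856  0.072 ]
[ 173  188   34  102 1398] [192. 256.] [ 0.4644 -0.2351  0.072 ]
[ 203  196  131   41 2243] [299. 218.] [ 0.4778 -0.319   0.072 ]
[485 211  48  32 613] [509. 226.] [ 0.4435 -0.4662  0.072 ]
expect (np.float64(312.7568149970338), np.float64(220.64739000457303))
grip dark px [248 270] [325 328]
```

```bash
python3 -m handwheel '{"translation": [[0,0,-0.06],[0,0,-0.11],[0,0,-0.145],[0,0,-0.153],[0,0,-0.158],[0,0,-0.163],[0,0,-0.168],[0,0,-0.172],[0,0,-0.175],[0,0,-0.175]], "spin": [0,0,0,0,0,0,0,0,0,0]}'
python3 -m handwheel '{"translation": [[0,0,0],[0,0,0],[0,0,0.03],[0,0,0.09],[0,0,0.15],[0,-0.03,0.18],[0,-0.06,0.18],[0,-0.06,0.18],[0,-0.06,0.18],[0,-0.06,0.18]], "spin": [0,0,0,0,0,0,0,0,0,0]}'
python3 - <<'E'
from h import *
d=manip.capture("side");cv2.imwrite("pics/f8.png",d[:,:,::-1]);o=cv2.imread("pics/side0.png")[:,:,::-1]
for n,r in(("handle",(265,345,270,330)),("jaw/module",(370,415,300,380)),("can",(300,322,268,295)),("paddle",(284,308,345,372)),("bar",(262,285,238,284))):
    x0,x1,y0,y1=r;df=np.abs(d[y0:y1,x0:x1].astype(int)-o[y0:y1,x0:x1]).max(2)>60;print(n,df.mean().round(3))
s=manip.capture("scene");o=cv2.imread("pics/scene0.png")[:,:,::-1]
for n,r in(("clamp",(350,432,195,278)),("can",(319,337,272,298)),("bar",(268,350,300,350))):
    x0,x1,y0,y1=r;df=np.abs(s[y0:y1,x0:x1].astype(int)-o[y0:y1,x0:x1]).max(2)>60;print(n,df.mean().round(3))
E
```

```text
clock: 15.75
eef_pos: [0.4734, -0.3323, 0.0214]
tcp_rot: [[0.982, -0.189, -0.0], [-0.189, -0.982, -0.0], [-0.0, 0.0, -1.0]]
force: [0.3, 0.6, 0.1]
width: -0.0002
gripper_force: 0.5
clock: 17.0
eef_pos: [0.4736, -0.3909, 0.2012]
tcp_rot: [[0.982, -0.188, -0.001], [-0.188, -0.982, 0.001], [-0.001, -0.001, -1.0]]
force: [0.2, 0.7, -0.5]
width: -0.0
gripper_force: 0.0
handle 0.152
jaw/module 0.0
can 0.0
paddle 0.41
bar 0.597
clamp 0.093
can 0.0
bar 0.0
```

```bash
python3 -m handwheel '{"translation": [[-0.03,-0.05,0.02],[-0.07,-0.08,0.02],[-0.11,-0.11,0.02],[-0.15,-0.14,0.02],[-0.19,-0.17,0.02],[-0.21,-0.18,0.02],[-0.21,-0.18,0.02],[-0.21,-0.18,0.02]], "spin": [0,0,0,0,0,0,0,0]}'
python3 - <<'E'
from h import *
for n,L in(("side",(("handle",(265,345,270,330)),("jaw/module",(370,415,300,380)),("can",(300,322,268,295)),("paddle",(284,308,345,372)),("bar",(262,285,238,284)))),("scene",(("clamp",(350,432,195,278)),("can",(319,337,272,298)),("bar",(268,350,300,350))))):
    d=manip.capture(n);o=cv2.imread(f"pics/{n}0.png")[:,:,::-1]
    for k,(x0,x1,y0,y1) in L:print(n,k,(np.abs(d[y0:y1,x0:x1].astype(int)-o[y0:y1,x0:x1]).max(2)>60).mean().round(3))
E
```

```text
clock: 18.1
eef_pos: [0.2651, -0.5712, 0.2215]
tcp_rot: [[0.982, -0.187, 0.001], [-0.187, -0.982, 0.001], [0.001, -0.001, -1.0]]
force: [0.9, 0.4, -1.0]
width: -0.0003
gripper_force: 0.0
side handle 0.0
side jaw/module 0.0
side can 0.0
side paddle 0.0
side bar 0.0
scene clamp 0.0
scene can 0.0
scene bar 0.0
```

The handle, jaw, module, paddle, can and bar regions all match the starting pictures, so the handle has sprung open and the can is untouched.

```bash
python3 -c "
from bench import manip
print(manip.close_job())"
```

```text
the job is handed in; nothing more can be done
None
```

I handed the job in at about 18 s: the clamp was locked on the second try (the first stopped short of dead centre and sprang open), the bar was bottomed at its middle (that both ends went down is inferred from the 30 N stop, not seen), the release lever sprang the handle open, and the can is still standing.

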